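# Refill the stepped seasoning rack

### The job

Put the seasonings that stand on the worktop in front of you into the stepped wooden rack: the two table shakers with domed tops in the two low front pockets and the two slim dark-capped spice jars in the two raised pockets behind, one to a pocket. Set each down upright on its pocket's floor, not dropped, and let go. The wide clear jar and the short tin do not belong in the rack: leave them where they stand.

Things in the scene. Friction and masses are not known exactly. Their poses are not given: they have to be found in the camera images.
- rack: Fixed pale wooden stepped rack, 146 x 146 mm. Origin: underside centre; x from low front (robot side) to raised back, y to its left. Four open 64 mm square pockets, walls 6 mm. Front pockets: centres x -35, y +35/-35 mm, floor z 10, walls end at z 35 (the riser behind at 70). Rear pockets: centres x +35, y +35/-35 mm, floor z 45, walls end at z 70. Turned up to 0.22 rad.
- shaker_a: One of two table shakers of the same shape: clear straight round body 43 mm across up to 74 mm, grey domed, pierced top narrowing to 34 mm; 90 mm high, about 0.1 kg, stands upright. Goes in a low front pocket of the rack, either one. Origin: centre of the underside, z up.
- shaker_b: The other of two table shakers of the same shape: clear straight round body 43 mm across up to 74 mm, grey domed, pierced top narrowing to 34 mm; 90 mm high, about 0.1 kg, stands upright. Goes in a low front pocket of the rack, either one. Origin: centre of the underside, z up.
- spice_a: One of two slim glass spice jars of the same shape: round, 41 mm across, 105 mm high, dark flat screw cap as wide as the jar on the top 21 mm, dark label; about 0.11 kg, stands upright. Goes in a raised rear pocket of the rack, either one. Origin: centre of the underside, z up.
- spice_b: The other of two slim glass spice jars of the same shape: round, 41 mm across, 105 mm high, dark flat screw cap as wide as the jar on the top 21 mm, dark label; about 0.11 kg, stands upright. Goes in a raised rear pocket of the rack, either one. Origin: centre of the underside, z up.
- wide_jar: Wide clear empty jar with a dark screw lid, 64 mm across, 99 mm high, upright. A look-alike of the spice jars; stays where it is. Origin: centre of the underside, z up.
- short_tin: Short closed food tin with a printed wrapper, 57 mm across, 72 mm high, upright. Stays where it is. Origin: centre of the underside, z up.
Not all that is in view belongs to the job. What is shaped like the short_tin but green is not meant.

How it is judged:
By the outcome, as a careful person would: the job done as asked, in the order asked, and still so for the second after the job is handed in, with the robot touching nothing.
It also fails if it takes over 128 s, if anything falls off the work surface, if the arm or the gripper's body presses on something with over 40 N, if the wrist force passes 120 N, or if a joint passes its speed limit or range.

### The arm

A 6-joint arm with a two-finger parallel gripper is mounted at the origin on a cart in front of the work surface, level with it; the furniture and walls round the work are solid. World frame = base frame: x ahead of the robot, y to its left, z up, the work surface at z = 0. Lengths are in mm, angles in rad, forces in N, time in s.
With the tool pointing down it reaches from about 275 to 825 mm from the base axis. Payload 4.9 kg.
Tool frame: the origin (TCP) lies between the finger pads; the fingertips stand arm.tips_ahead ahead of it and the grasp point (between the pads) lies 6 mm ahead of it (arm.tips_ahead is the distance from the TCP to the fingertips, in mm); x points along the fingers, y is the direction in which the jaws open and shut, and the axes are right-handed (so a half turn about x gives the same grasp; the last joint's range is limited). The gripper opens to 85 mm and grips with 20 to 120 N. Pads are 22 mm wide; open, the fingers measure 114 mm over their backs; the gripper's body (76 mm by 85 mm) begins 54 mm behind the grasp point. The pads swing forward as they close: fully open they stand 13 mm farther back than shut.
Start: joints at [1.099, 0.326, -0.193, 1.052, 0, 1.437], TCP at [182.272, 518.937, 256.281] pointing down, gripper open.
Joint ranges: [-2.65, 2.65], [-0.97, 1.79], [-1.3, 1.35], [-1.93, 2.1], [-1.47, 1.37], [-3.14, 3.14]. Speed limits (rad/s): [2.57, 2.57, 3.14, 3.14, 3.14, 3.14].

### API

Orientations are given as [roll, pitch, yaw] about the fixed x, y, z axes, in that order (R = Rz(yaw) Ry(pitch) Rx(roll)).
In Python, from workcell import arm gives the robot as it stands. The module is installed in compiled form; this text tells all that it offers.
- The arm moves only by the shell command python3 -m inch 'ROWS' [OPENING] [FORCE]. ROWS is JSON, one flat list of numbers, 4 for each row, row after row: the shift along the world's x, y, z in mm, then the turn about the world's z in rad. A call has 1 to 10 rows; each row is the pose to reach, as a shift and turn from the pose commanded when the call began; what a row does not reach only later rows make up. A row lasts 1/8 s, in which the tool goes at most 62.5 mm and 10.7 degrees, less where a joint would pass 70% of its speed; a pose out of reach is approached as far as the arm can. A call with a gripper value outside its range is refused whole. OPENING is the closure, from 0 (fully open) to 1 (shut), set as the call begins (- or left out, the last holds). The fingers move at their own pace and stop on an object; FORCE is the grip in N (left out, the last holds). Time passes only in rows, so rows that repeat a pose let the fingers close. It gives the time, the measured TCP pose, the force and the opening at its end, in the units of the state.
- arm.read_state(): the state, without advancing time (a new reading comes with each control period).
- arm.read_camera(name): name is "side" or "top"; returns the picture (384x512x3 uint8, red, green, blue); there is no depth.
- arm.camera_model(name): a dict with "K" (3x3 intrinsics, pixels), "k1" (the pictures are not rectified: a ray, as slopes to the right and down, at radius r is drawn at 1 + k1 r^2 times it, then the intrinsics apply), "R" (3x3) and "t" (3): a world point X has camera coordinates R X + t. Camera axes: x right, y down, z forward; pixel columns grow to the right and rows downward; lengths in mm; the calibration is good to about 2 mm. A picture is of the moment at which its call begins. camera_model takes no time and is no camera call.
- arm.job_done(): hands the job in, once; it reports no verdict.
Trained networks look in the newest picture that a camera, given by its name, has taken for a name from the list of things; names that differ only in an ending like _2 or _b are one class to them, and where a whole thing is asked for, a point or a joint stands for the part that bears it (a point fixed in the world has none). Each returns a list of dicts, best first, with "p" (0 to 1); they miss things now and then, are a little off and sometimes report something else, mostly with a low value. They report only what shows in the picture. A call takes as long as a camera call. They do not tell look-alikes from the thing itself.
- arm.boxes_of(target, camera): "point" ([row, column] in pixels, amid what is visible of it).
- arm.regions_of(target, camera): "mask" (384x512 bool, what is visible of it) and "point" ([row, column] in pixels, amid what is visible of it).
- arm.mark_of(target, camera): "point" ([row, column] in pixels: a listed point, or the origin of a listed thing).
The state is a dict: "clock": time; "q": joint angles; "qvel": joint speeds; "tau": joint torques, N m; "tcp_pos": TCP position; "ee_rot": TCP orientation; "force": force on the tool from outside, world axes, zero at the start; "ft_torque": the same for the moment, N m; "opening": finger opening in mm.
Only numpy, scipy, OpenCV 4.12 (cv2) and the standard library are available. Lean on these libraries where they do the work, as an engineer would, in place of code of your own. Each camera call takes 0.05 s, during which the arm holds its last target. There are 200 camera calls.

## Working session

There is one attempt and no reset: what is moved stays moved. The work goes in short steps, Python scripts to look and compute and a shell command to move; the robot and the scene stay as the last step left them, time stands still between calls to the robot, and variables do not carry over. Pictures are saved under pics/ and viewed, about 12 in all and at most 16, crops included, and the job is handed in when it is done.

```bash
mkdir -p pics; cat > h.py <<'E'
from workcell import arm
import numpy as np, cv2
def ray(cam,p):
    m=arm.camera_model(cam);K=np.array(m["K"]);R=np.array(m["R"]);t=np.array(m["t"])
    d=np.array([(p[1]-K[0,2])/K[0,0],(p[0]-K[1,2])/K[1,1]]);u=d.copy()
    for _ in range(20): u=d/(1+m["k1"]*(u@u))
    return -R.T@t, R.T@np.array([u[0],u[1],1])
def atz(cam,p,z):
    o,d=ray(cam,p); return o+d*(z-o[2])/d[2]
def proj(cam,X):
    m=arm.camera_model(cam);K=np.array(m["K"]);c=np.array(m["R"])@np.array(X,float)+np.array(m["t"])
    u=c[:2]/c[2];u=u*(1+m["k1"]*(u@u)); return np.array([K[1,1]*u[1]+K[1,2],K[0,0]*u[0]+K[0,2]])
def snap(cam,name):
    im=arm.read_camera(cam); cv2.imwrite(f"pics/{name}.png",im[:,:,::-1]); return im
E
python3 - <<'E'
from h import *
np.set_printoptions(precision=1,suppress=True)
a=snap("top","t0");b=snap("side","s0")
for c in("top","side"):
    print(c,ray(c,(192,256)))
    for n in("rack","shaker_a","spice_a","wide_jar","short_tin"):
        for r in arm.mark_of(n,c): print(c,n,round(r["p"],2),np.array(r["point"]),atz(c,r["point"],0))
s=arm.read_state();print(s, arm.tips_ahead)
E
```

```text
top (array([ 294.1,   10.3, 1136.1]), array([ 0.1, -0. , -1. ]))
top rack 0.63 [199.9 172.1] [409.7 260.    0. ]
top shaker_a 0.59 [185.4 395.5] [ 435.6 -412.6    0. ]
top shaker_a 0.51 [181.6 366.4] [ 449.3 -324.3    0. ]
top shaker_a 0.48 [202.  171.3] [403.4 262.5   0. ]
top shaker_a 0.44 [187.  240.9] [442.9  53.4   0. ]
top shaker_a 0.3 [212.6 347.9] [ 357.6 -263.4    0. ]
top spice_a 0.88 [185.6 115.4] [457.7 432.7   0. ]
top spice_a 0.7 [213.9 349.8] [ 353.5 -269.     0. ]
top wide_jar 0.61 [181.6 335.3] [ 451.7 -230.1    0. ]
top wide_jar 0.25 [182.2 396.8] [ 445.2 -417.2    0. ]
top short_tin 0.75 [216.6 391.7] [ 341.8 -395.2    0. ]
top short_tin 0.59 [182.8 371.4] [ 445.3 -339.3    0. ]
side (array([-649.1, -430.5, 1072.2]), array([ 0.7,  0.3, -0.7]))
side rack 0.83 [168.  190.6] [417.4 281.5   0. ]
side shaker_a 0.69 [178.9 252.4] [446.9  49.7   0. ]
side shaker_a 0.56 [218.4 382.1] [ 427.8 -413.1    0. ]
side shaker_a 0.4 [171.4 192.1] [402.7 267.4   0. ]
side spice_a 0.89 [219.5 334.4] [ 365.4 -271.5    0. ]
side spice_a 0.51 [155.7 159.6] [436.6 424.2   0. ]
side wide_jar 0.96 [198.6 332. ] [ 455.8 -238.2    0. ]
side short_tin 0.74 [208.9 360.4] [ 443.8 -338.2    0. ]
side short_tin 0.57 [232.5 373.8] [ 357.7 -400.8    0. ]
{'clock': 0.6, 'q': array([ 1.1,  0.3, -0.2,  1.1, -0. ,  1.4]), 'qvel': array([ 0., -0.,  0.,  0., -0., -0.]), 'tau': array([ -0. , -44.3,  26.3,   0. ,  -0. ,  -0. ]), 'tcp_pos': array([182.3, 518.9, 256.3]), 'ee_rot': array([1.4, 1.6, 1. ]), 'force': array([ 0.1, -0.4,  0. ]), 'ft_torque': array([-0. ,  0.1,  0. ]), 'opening': 85.49832614555434} 25.0
```

View pics/t0.png

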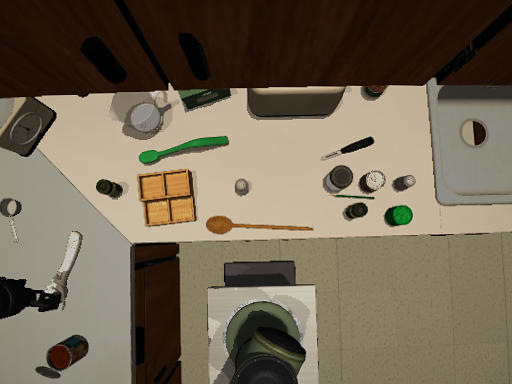

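View pics/s0.png

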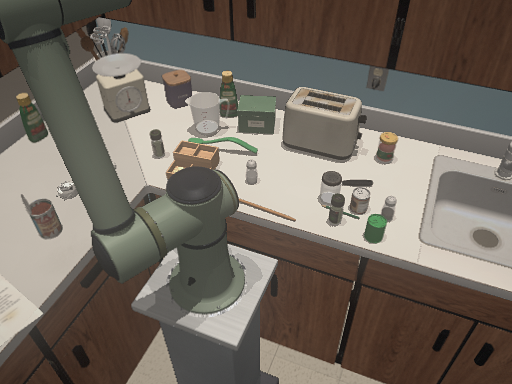

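The pictures show the rack near top-view (row 198, col 167). The shakers are at (186,241) and (182,404), and the spice jars at (187,109) and (210,356). The wide jar (179,339), tin (181,373) and green tin (215,399) stay put. Next I'll fit the silhouettes.

```bash
cat > fit.py <<'E'
from h import *
from scipy.optimize import minimize
A=np.linspace(0,2*np.pi,40)
def cyl(prof): return np.array([[r*np.cos(a),r*np.sin(a),z] for r,z in prof for a in A])
SH={"shaker_a":cyl([(21.5,0),(21.5,74),(17,90)]),"spice_a":cyl([(20.5,0),(20.5,105)]),
"wide_jar":cyl([(32,0),(32,99)]),"short_tin":cyl([(28.5,0),(28.5,72)]),
"rack":np.array([[x,y,z] for x,zs in((-73,(0,35)),(-3,(70,)),(73,(0,70))) for y in(-73,73) for z in zs],float)}
def sil(cam,n,p):
    c,s=np.cos(p[2]),np.sin(p[2]);P=SH[n]@np.array([[c,s,0],[-s,c,0],[0,0,1]])+[p[0],p[1],p[3] if len(p)>3 else 0]
    q=np.array([proj(cam,X)[::-1] for X in P])
    im=np.zeros((384*4,512*4),np.uint8)
    cv2.fillConvexPoly(im,cv2.convexHull(((q+.5)*4).astype(np.int32)),1)
    return cv2.resize(im.astype(np.float32),(512,384),interpolation=cv2.INTER_AREA)
def fit(n,p0,masks,yaw=False):
    def cost(v):
        p=[v[0],v[1],v[2]/100 if yaw else 0]; e=0
        for c,m in masks.items():
            s=sil(c,n,p); e+=1-np.minimum(s,m).sum()/np.maximum(s,m).sum()
        return e
    x0=np.array([p0[0],p0[1]]+([0] if yaw else []),float)
    S=np.vstack([x0]+[x0+d for d in np.eye(len(x0))*10])
    r=minimize(cost,x0,method="Nelder-Mead",options=dict(initial_simplex=S,xatol=.2,fatol=1e-4,maxiter=120))
    return r.x,r.fun
def getmask(n,cam,p0,h):
    best=None;q=proj(cam,[p0[0],p0[1],h])
    for r in arm.regions_of(n,cam):
        d=np.hypot(*(np.array(r["point"])-q))
        if d<14 and (best is None or d<best[0]): best=(d,r["mask"].astype(np.float32))
    return None if best is None else best[1]
E
cat > m.py <<'E'
from fit import *
np.set_printoptions(precision=1,suppress=True)
snap("top","t1");snap("side","s1")
for n,p0,h in (("rack",(412,268),35),("shaker_a",(445,52),45),("shaker_a",(431,-413),45),("spice_a",(445,428),52),("spice_a",(360,-270),52),("wide_jar",(453,-234),50),("short_tin",(444,-338),36)):
    ms={c:getmask(n,c,p0,h) for c in("top","side")}
    ms={c:m for c,m in ms.items() if m is not None}
    for sub in ([ms] if n!="rack" else [])+[{c:ms[c]} for c in ms]:
        if sub: print(n,list(sub),*fit(n,p0,sub,n=="rack"))
from scipy.spatial.transform import Rotation as Ro
s=arm.read_state();R=Ro.from_euler("xyz",s["ee_rot"]).as_matrix();print(R,s["clock"])
E
python3 m.py
```

```text
rack ['top'] [412.  267.1   6.6] 0.05093193054199219
rack ['side'] [424.7 272.1  10. ] 0.4093208909034729Traceback (most recent call last):
  File "m.py", line 8, in <module>
    if sub: print(n,list(sub),*fit(n,p0,sub,n=="rack"))
                               ~~~^^^^^^^^^^^^^^^^^^^^
  File "fit.py", line 22, in fit
    r=minimize(cost,x0,method="Nelder-Mead",options=dict(initial_simplex=S,xatol=.2,fatol=1e-4,maxiter=120))
    res = _minimize_neldermead(fun, x0, args, callback, bounds=bounds,
                               **options)
    fxr = func(xr)
    fx = function(np.copy(x), *(wrapper_args + args))
  File "fit.py", line 18, in cost
    s=sil(c,n,p); e+=1-np.minimum(s,m).sum()/np.maximum(s,m).sum()
  File "fit.py", line 10, in sil
    q=np.array([proj(cam,X)[::-1] for X in P])
                ~~~~^^^^^^^
  File "h.py", line 11, in proj
    m=arm.camera_model(cam);K=np.array(m["K"]);c=np.array(m["R"])@np.array(X,float)+np.array(m["t"])
ValueError: time passes only in moves, steps and waits
```

```bash
sed -i 's/^def ray/import functools\nCM=functools.lru_cache(None)(arm.camera_model)\ndef ray/; s/m=arm.camera_model(cam)/m=CM(cam)/' h.py; python3 m.py
```

```text
rack ['top'] [412.1 266.8   9.8] 0.04594606161117554
rack ['side'] [419.7 270.8   8.8] 0.36797070503234863
shaker_a ['top', 'side'] [435.7  48.8] 0.6328533291816711
shaker_a ['top'] [436.   48.8] 0.40724480152130127
shaker_a ['side'] [439.3  51.2] 0.22083336114883423
shaker_a ['top', 'side'] [ 439.  -423.6] 0.4372859001159668
shaker_a ['top'] [ 438.3 -421. ] 0.1602357029914856
shaker_a ['side'] [ 444.2 -423.9] 0.2660687565803528
spice_a ['top', 'side'] [442.5 430.4] 0.16094577312469482
spice_a ['top'] [442.5 429.7] 0.07299870252609253
spice_a ['side'] [443.  430.7] 0.08686602115631104
spice_a ['top', 'side'] [ 358.6 -272.3] 0.21831059455871582
spice_a ['top'] [ 358.4 -270.4] 0.07801699638366699
spice_a ['side'] [ 361.3 -272.9] 0.1149408221244812
wide_jar ['top', 'side'] [ 452.5 -226.5] 0.22870612144470215
wide_jar ['top'] [ 452.4 -226.5] 0.04949980974197388
wide_jar ['side'] [ 451.6 -226.8] 0.17590200901031494
short_tin ['top', 'side'] [ 443.5 -330.5] 0.12997359037399292
short_tin ['top'] [ 444.2 -330.4] 0.06217086315155029
short_tin ['side'] [ 441.8 -331.4] 0.055689454078674316
[[-0.   0.3  0.9]
 [-0.   0.9 -0.3]
 [-1.  -0.  -0. ]] 1.7
```

```bash
cat > ov.py <<'E'
from fit import *
def crop(cam,name,items,c,hw=(30,40),k=9):
    im=cv2.imread(f"pics/{name}.png");r0,c0=int(c[0]-hw[0]),int(c[1]-hw[1])
    o=cv2.resize(im[r0:r0+2*hw[0],c0:c0+2*hw[1]],None,fx=k,fy=k,interpolation=cv2.INTER_CUBIC)
    for n,p in items:
        th=p[2];R=np.array([[np.cos(th),-np.sin(th)],[np.sin(th),np.cos(th)]])
        P=SH[n].copy();P[:,:2]=P[:,:2]@R.T+p[:2]
        if n=="rack":
            L=[[(-73,-73,35),(-73,73,35),(-3,73,70),(73,73,70),(73,-73,70),(-3,-73,70),(-73,-73,35)],[(-3,-73,70),(-3,73,70)],[(-73,0,35),(-3,0,35)],[(3,0,70),(73,0,70)]]
            L=[[np.r_[R@np.array(a[:2])+p[:2],a[2]] for a in l] for l in L]
        else: L=[P[i:i+40] for i in range(0,len(P),40)]
        for l in L:
            q=np.array([proj(cam,X)[::-1]-[c0,r0]+.5 for X in l])*k
            cv2.polylines(o,[q.astype(np.int32)],False,(0,0,255),1)
    return o
E
python3 - <<'E'
from ov import *
a=("shaker_a",(438,50,0));b=("shaker_a",(439,-422,0))
I=[crop(c,n,[x],proj(c,[x[1][0],x[1][1],45]),(20,26),7) for c,n in(("top","t1"),("side","s1")) for x in(a,b)]
cv2.imwrite("pics/o1.png",np.vstack([np.hstack(I[:2]),np.hstack(I[2:])]))
cv2.imwrite("pics/o2.png",crop("top","t1",[("rack",(412,267,.095))],(198,168),(36,45),8))
E
```

```text
(no output)
```

View pics/o1.png

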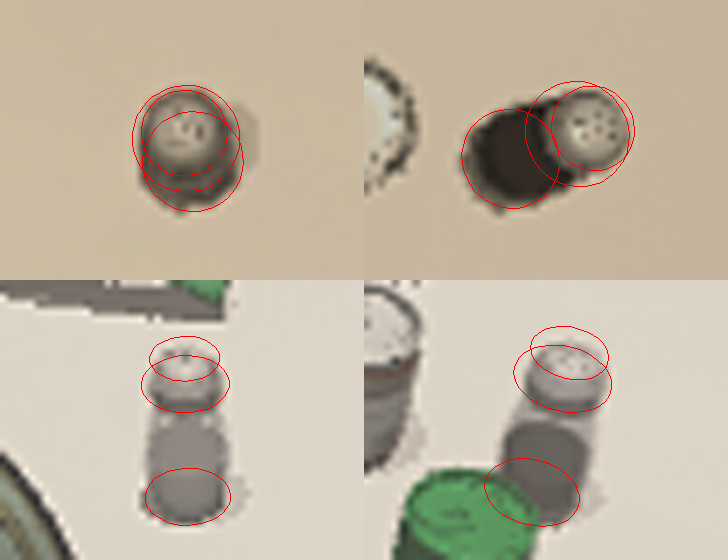

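View pics/o2.png

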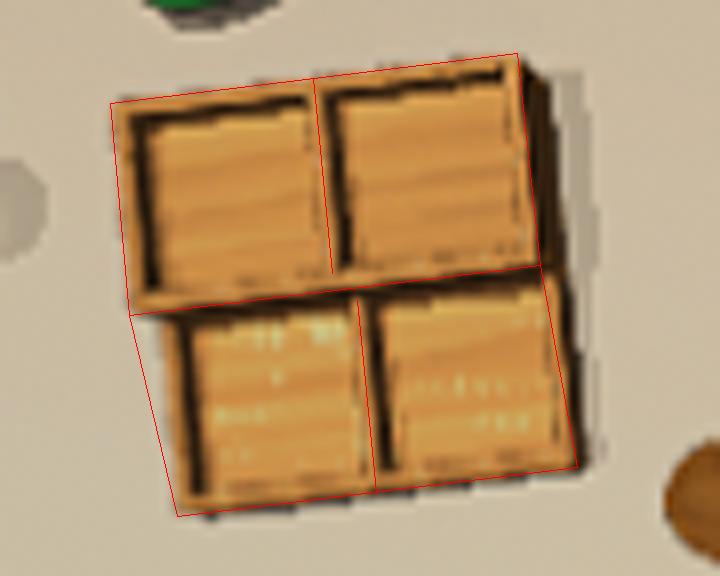

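```bash
python3 -m inch '[254,-469,-76,0.43,254,-469,-76,0.43,254,-469,-76,0.43,254,-469,-76,0.43,254,-469,-76,0.43,254,-469,-76,0.43,254,-469,-76,0.43,254,-469,-76,0.43,254,-469,-76,0.43,254,-469,-76,0.43]' 0.2 40
cat > st.py <<'E'
from h import *
from scipy.spatial.transform import Rotation as Ro
s=arm.read_state();y=Ro.from_euler("xyz",s["ee_rot"]).as_matrix()
print(round(s["clock"],2),s["tcp_pos"].round(1),"jaw",np.arctan2(y[1,1],y[0,1]).round(3),"F",s["force"].round(1),"open",round(s["opening"],1),"q6",s["q"][5].round(2),"toolx",y[:,0].round(3))
E
python3 st.py
```

```text
clock: 2.95
tcp_pos: [437.7, 47.4, 180.1]
ee_rot: [-0.623, 1.57, -0.536]
force: [-0.6, -0.4, 1.2]
opening: 68.0
2.95 [437.7  47.4 180.1] jaw 1.657 F [-0.6 -0.4  1.2] open 68.0 q6 -0.15 toolx [ 0.001 -0.    -1.   ]
```

```bash
python3 -m inch '[0,0,-50,0,0,0,-85,0,0,0,-116,0,0,0,-116,0]' && python3 -m inch '[0,0,0,0,0,0,0,0,0,0,0,0,0,0,0,0,0,0,0,0]' 1 40; python3 st.py; python3 -c "
from h import *
a=snap('top','t2');b=snap('side','s2')
cv2.imwrite('pics/o3.png',np.hstack([cv2.resize(x[130:230,180:290,::-1],None,fx=3.6,fy=3.6) for x in(a,b)]))"
```

```text
clock: 3.45
tcp_pos: [433.8, 51.0, 62.9]
ee_rot: [2.934, 1.566, 3.027]
force: [-0.5, 0.0, -0.8]
opening: 67.9
clock: 4.08
tcp_pos: [437.3, 50.1, 65.7]
ee_rot: [0.147, 1.568, 0.239]
force: [-0.6, 0.9, 7.5]
opening: 42.4
4.08 [437.3  50.1  65.7] jaw 1.663 F [-0.6  0.9  7.5] open 42.4 q6 -0.15 toolx [ 0.003  0.001 -1.   ]
```

View pics/o3.png

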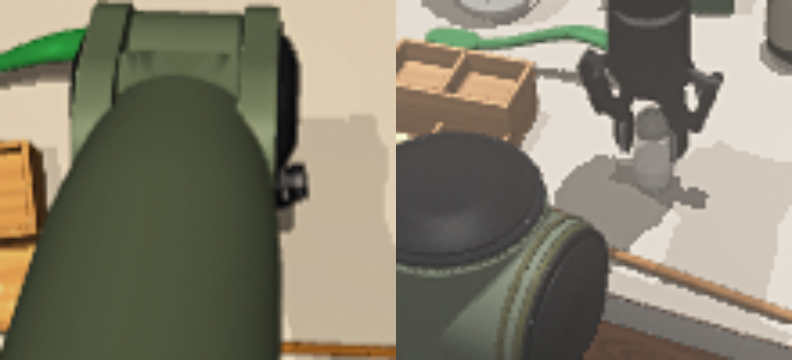

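```bash
python3 -m inch '[0,0,50,0,0,0,100,0,0,0,100,0,-15,60,100,0,-30,120,100,0,-45,180,100,0,-63,240,100,0,-63,252,100,0,-63,252,80,0,-63,252,60,0]' && python3 st.py; python3 -c "
from h import *
b=snap('side','s3');a=snap('top','t3')
cv2.imwrite('pics/o4.png',np.hstack([cv2.resize(b[110:230,110:270,::-1],None,fx=4,fy=4)]))"
```

```text
clock: 5.42
tcp_pos: [373.1, 301.4, 123.2]
ee_rot: [-2.019, 1.57, -1.927]
force: [-0.2, -0.5, -1.9]
opening: 42.7
5.42 [373.1 301.4 123.2] jaw 1.663 F [-0.2 -0.5 -1.9] open 42.7 q6 0.43 toolx [-0.    -0.001 -1.   ]
```

View pics/o4.png

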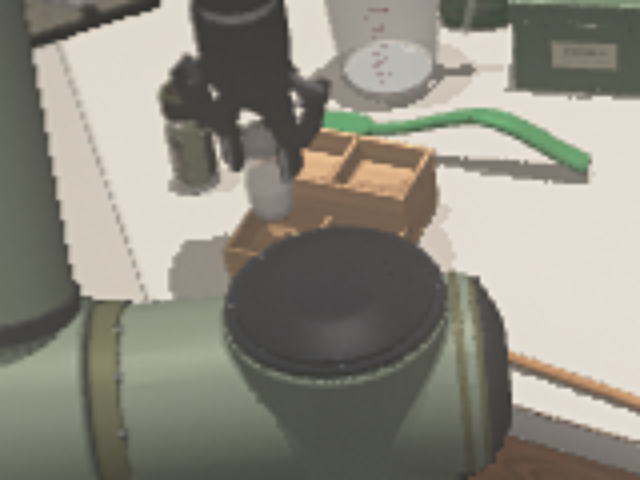

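```bash
python3 -m inch '[0,0,-25,0,0,0,-42,0,0,0,-46,0,0,0,-46,0,0,0,-46,0]'; python3 -m inch '[0,0,-2,0,0,0,-2,0,0,0,-2,0]'; python3 -m inch '[0,0,-2,0,0,0,-2,0,0,0,-2,0]'
```

```text
clock: 6.15
tcp_pos: [373.9, 302.1, 79.1]
ee_rot: [0.405, 1.569, 0.497]
force: [0.5, -0.6, -0.1]
opening: 42.7
clock: 6.52
tcp_pos: [373.3, 302.0, 76.4]
ee_rot: [0.503, 1.571, 0.595]
force: [0.5, 0.5, -2.4]
opening: 42.5
clock: 6.9
tcp_pos: [373.6, 302.1, 75.6]
ee_rot: [0.171, 1.57, 0.263]
force: [-2.8, -3.2, 14.0]
opening: 42.6
```

```bash
python3 -m inch '[0,0,1,0,0,0,1,0,0,0,1,0]' 0.33; python3 -m inch '[0,0,25,0,0,0,75,0,0,-60,125,0,0,-60,125,0]'; python3 - <<'E'
from ov import *
snap("side","s4")
cv2.imwrite("pics/o5.png",crop("side","s4",[("rack",(412,267,.095))],(170,192),(30,40),9))
E
python3 st.py
```

```text
clock: 7.28
tcp_pos: [373.2, 301.9, 75.1]
ee_rot: [-2.816, 1.571, -2.723]
force: [0.1, 0.6, 0.1]
opening: 56.9
clock: 7.78
tcp_pos: [374.1, 241.0, 202.3]
ee_rot: [0.244, 1.568, 0.335]
force: [0.4, 0.6, -0.3]
opening: 57.4
7.83 [374.1 240.6 202.3] jaw 1.661 F [ 0.5 -1.1  1.4] open 57.0 q6 0.32 toolx [ 0.003  0.001 -1.   ]
```

View pics/o5.png

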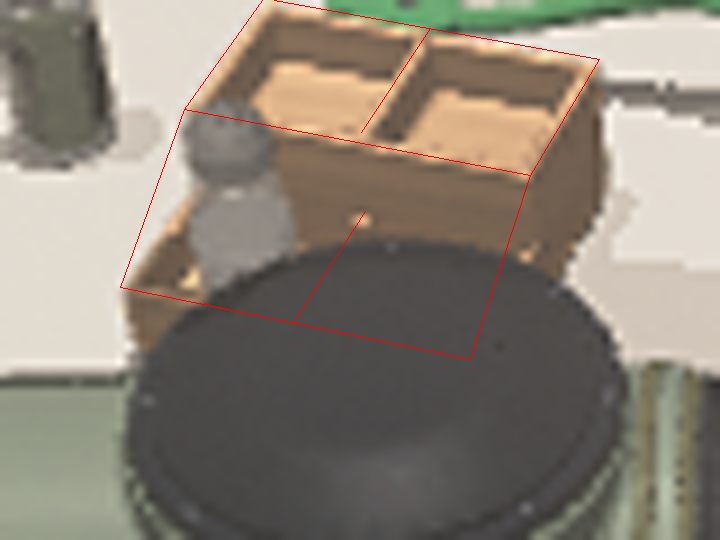

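```bash
python3 -m inch '[64,-665,-20,0,64,-665,-20,0,64,-665,-20,0,64,-665,-20,0,64,-665,-20,0,64,-665,-20,0,64,-665,-20,0,64,-665,-20,0,64,-665,-20,0,64,-665,-20,0]' 0.2; python3 -m inch '[0,0,0,0,0,0,0,0,0,0,0,0]';python3 st.py
```

```text
clock: 9.07
tcp_pos: [433.3, -381.3, 179.6]
ee_rot: [1.805, 1.569, 1.897]
force: [1.0, -0.1, 0.9]
opening: 68.4
clock: 9.45
tcp_pos: [433.1, -378.1, 180.9]
ee_rot: [2.032, 1.569, 2.126]
force: [0.6, 0.6, 0.7]
opening: 68.2
9.45 [ 433.1 -378.1  180.9] jaw 1.665 F [0.6 0.6 0.7] open 68.2 q6 -0.94 toolx [-0.001  0.002 -1.   ]
```

```bash
python3 -m inch '[4,-45,0,0,4,-45,0,0,4,-45,-30,0,4,-45,-60,0,4,-45,-60,0]';python3 st.py; python3 -c "
from h import *
b=snap('side','s5');a=snap('top','t5')
cv2.imwrite('pics/o6.png',np.hstack([cv2.resize(b[160:260,310:430,::-1],None,fx=3.3,fy=3.3),cv2.resize(a[140:240,310:430,::-1],None,fx=3.3,fy=3.3)]))"
```

```text
clock: 10.07
tcp_pos: [436.0, -421.7, 119.6]
ee_rot: [2.113, 1.565, 2.207]
force: [-0.6, -0.1, -0.1]
opening: 68.2
10.07 [ 436.  -421.7  119.6] jaw 1.664 F [-0.6 -0.1 -0.1] open 68.2 q6 -0.98 toolx [-0.003  0.005 -1.   ]
```

View pics/o6.png

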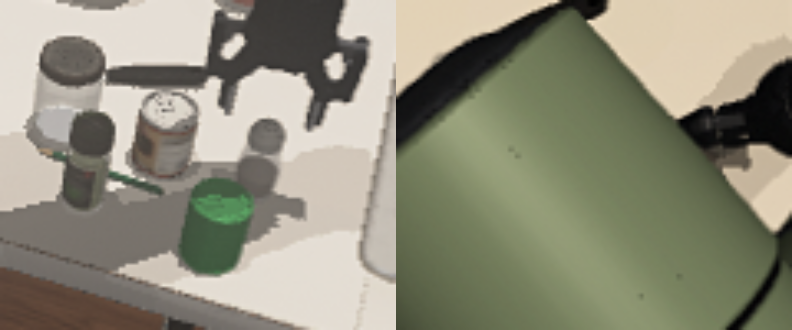

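Fingers straddle the second shaker, clear of the tin and the green tin. Descending.

```bash
python3 -m inch '[0,0,-25,0,0,0,-45,0,0,0,-56,0,0,0,-56,0]'; python3 -m inch '[0,0,0,0,0,0,0,0,0,0,0,0,0,0,0,0,0,0,0,0]' 1 40;python3 -m inch '[0,0,60,0,0,0,110,0,0,0,110,0,0,0,110,0]'; python3 st.py
```

```text
clock: 10.68
tcp_pos: [437.3, -424.8, 65.9]
ee_rot: [-0.337, 1.571, -0.245]
force: [0.3, -0.6, -0.6]
opening: 68.5
clock: 11.3
tcp_pos: [437.8, -425.6, 66.9]
ee_rot: [-0.871, 1.569, -0.779]
force: [-0.3, 1.2, 6.0]
opening: 42.4
clock: 11.8
tcp_pos: [436.8, -424.5, 175.1]
ee_rot: [2.269, 1.57, 2.361]
force: [0.5, 0.1, 0.3]
opening: 42.5
11.8 [ 436.8 -424.5  175.1] jaw 1.663 F [0.5 0.1 0.3] open 42.5 q6 -0.98 toolx [-0.  0. -1.]
```

```bash
python3 -m inch '[-56,649,0,0,-56,649,0,0,-56,649,0,0,-56,649,0,0,-56,649,0,0,-56,649,0,0,-56,649,0,0,-56,649,0,0,-56,649,0,0,-56,649,0,0]'; python3 -m inch '[0,0,0,0,0,0,0,0]'; python3 st.py
```

```text
clock: 13.05
tcp_pos: [381.7, 199.3, 174.1]
ee_rot: [-2.831, 1.568, -2.739]
force: [1.9, -0.3, -1.1]
opening: 42.4
clock: 13.3
tcp_pos: [382.1, 197.4, 174.2]
ee_rot: [-2.769, 1.567, -2.676]
force: [0.2, -0.4, -1.6]
opening: 42.5
13.3 [382.1 197.4 174.2] jaw 1.664 F [ 0.2 -0.4 -1.6] open 42.5 q6 0.21 toolx [-0.003 -0.002 -1.   ]
```

Target (381, 225); lower to TCP ~80 first.

```bash
python3 -m inch '[-1,27,0,0,-1,27,-30,0,-1,27,-60,0,-1,27,-85,0,-1,27,-94,0,-1,27,-94,0]'; python3 -m inch '[0,0,-3,0,0,0,-3,0,0,0,-3,0]';python3 -m inch '[0,0,-2,0,0,0,-2,0,0,0,-2,0]'; python3 st.py
```

```text
clock: 14.05
tcp_pos: [382.2, 223.5, 81.2]
ee_rot: [-2.783, 1.569, -2.693]
force: [-0.6, -0.5, 0.0]
opening: 42.4
clock: 14.42
tcp_pos: [382.7, 224.9, 79.0]
ee_rot: [0.248, 1.57, 0.341]
force: [0.7, -0.2, -0.5]
opening: 42.4
clock: 14.8
tcp_pos: [382.7, 225.0, 76.9]
ee_rot: [0.4, 1.57, 0.493]
force: [0.7, 0.4, 4.2]
opening: 42.5
14.8 [382.7 225.   76.9] jaw 1.663 F [0.7 0.4 4.2] open 42.5 q6 0.27 toolx [ 0.001  0.    -1.   ]
```

```bash
python3 -m inch '[0,0,0,0,0,0,0,0,0,0,0,0,0,0,30,0,0,0,80,0,0,0,125,0,0,0,125,-0.18,0,40,125,-0.36,0,80,125,-0.54,0,120,125,-0.72]' 0.33; python3 -m inch '[20,40,0,-0.18,40,80,0,-0.36,61,85,0,-0.54,61,85,0,-0.72,61,85,0,-0.85,61,85,0,-0.85]' 0.2; python3 st.py; python3 - <<'E'
from ov import *
snap("side","s6");snap("top","t6")
cv2.imwrite("pics/o7.png",np.hstack([crop("side","s6",[],(165,185),(35,45),4),crop("top","t6",[],(198,150),(35,55),4)]))
E
```

```text
clock: 16.05
tcp_pos: [382.3, 345.8, 201.5]
ee_rot: [-0.023, 1.571, -0.657]
force: [0.3, -0.5, -0.3]
opening: 57.3
clock: 16.8
tcp_pos: [443.2, 429.6, 201.1]
ee_rot: [-1.01, 1.57, -2.486]
force: [-0.2, 0.7, 0.1]
opening: 68.6
16.8 [443.2 429.6 201.1] jaw 0.094 F [-0.2  0.7  0.1] open 68.6 q6 2.13 toolx [-0.001 -0.    -1.   ]
```

View pics/o7.png

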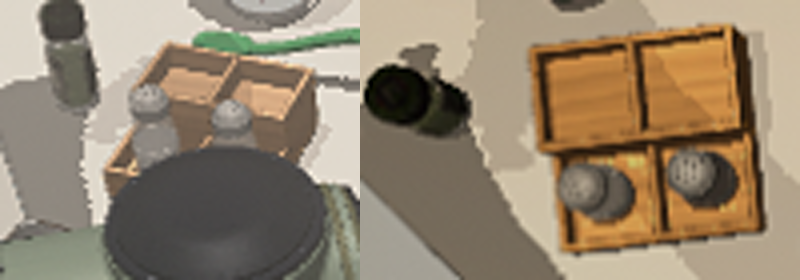

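```bash
python3 -c "
from h import *
a=cv2.imread('pics/t6.png');b=cv2.imread('pics/s6.png');print(proj('side',[443,430,195]),proj('top',[443,430,195]))
cv2.imwrite('pics/o8.png',np.hstack([a[80:384,0:320],b[0:304,60:380]]))"
```

```text
[110.59999571 150.56071881] [181.13150187  88.30798207]
```

View pics/o8.png

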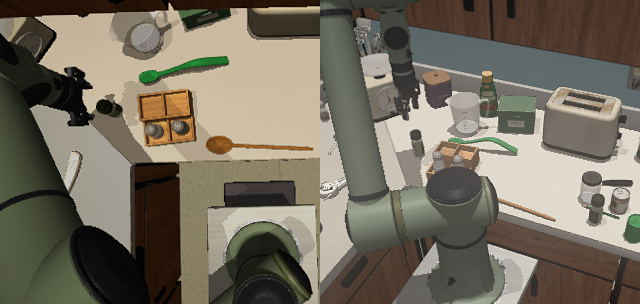

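Both shakers stand upright in the front pockets; the gripper (top ~ (181,85)) agrees with the jar by projection. Picking jar 1.

```bash
python3 -m inch '[0,0,-40,0,0,0,-80,0,0,0,-105,0,0,0,-117,0,0,0,-117,0]'; python3 -m inch '[0,0,0,0,0,0,0,0,0,0,0,0,0,0,0,0,0,0,0,0]' 1 40; python3 st.py; python3 -m inch '[0,0,60,0,0,0,120,0,0,0,120,0,0,0,120,0]'; python3 st.py
```

```text
clock: 17.52
tcp_pos: [443.1, 429.6, 84.2]
ee_rot: [-1.013, 1.57, -2.49]
force: [-0.1, 0.1, 0.1]
opening: 68.1
clock: 18.15
tcp_pos: [444.0, 430.4, 86.1]
ee_rot: [2.192, 1.568, 0.714]
force: [-0.9, -0.7, 6.5]
opening: 40.0
18.15 [444.  430.4  86.1] jaw 0.093 F [-0.9 -0.7  6.5] open 40.0 q6 2.13 toolx [ 0.002  0.002 -1.   ]
clock: 18.65
tcp_pos: [443.1, 429.5, 204.2]
ee_rot: [-0.792, 1.57, -2.269]
force: [0.2, -0.2, -1.9]
opening: 40.0
18.65 [443.1 429.5 204.2] jaw 0.093 F [ 0.2 -0.2 -1.9] open 40.0 q6 2.13 toolx [-0. -0. -1.]
```

```bash
python3 -m inch '[0,-60,0,0,0,-115,0,0,0,-123,0,0,0,-123,0,0,0,-123,-30,0,0,-123,-55,0,0,-123,-67,0,0,-123,-67,0,0,-123,-67,0]'; python3 -m inch '[0,0,-4,0,0,0,-4,0,0,0,-4,0]'; python3 -m inch '[0,0,-2,0,0,0,-2,0,0,0,-2,0]';python3 st.py
```

```text
clock: 19.77
tcp_pos: [443.9, 307.5, 138.3]
ee_rot: [2.015, 1.57, 0.538]
force: [-0.2, 0.8, -1.4]
opening: 39.9
clock: 20.15
tcp_pos: [443.5, 306.8, 133.8]
ee_rot: [2.025, 1.57, 0.547]
force: [0.3, -0.3, -0.4]
opening: 39.8
clock: 20.52
tcp_pos: [443.4, 306.8, 131.5]
ee_rot: [-1.854, 1.571, 2.952]
force: [0.1, 0.2, -1.8]
opening: 39.8
20.52 [443.4 306.8 131.5] jaw 0.093 F [ 0.1  0.2 -1.8] open 39.8 q6 1.95 toolx [-0.  0. -1.]
```

```bash
python3 -m inch '[0,0,-1,0,0,0,-1,0,0,0,-1,0]';python3 -m inch '[0,0,-1,0,0,0,-1,0,0,0,-1,0]'
```

```text
clock: 20.9
tcp_pos: [443.5, 306.9, 131.1]
ee_rot: [2.014, 1.57, 0.536]
force: [-1.5, -1.0, 6.1]
opening: 39.7
clock: 21.28
tcp_pos: [443.5, 307.0, 131.0]
ee_rot: [2.061, 1.57, 0.583]
force: [-3.3, -2.7, 14.0]
opening: 40.0
```

```bash
python3 -m inch '[0,0,1,0,0,0,1,0,0,0,1,0,0,0,30,0,0,0,80,0,0,-30,90,0,-8,-90,90,0,-16,-150,90,0,-24,-210,90,0,-32,-270,90,0]' 0.33; python3 -m inch '[-52,-310,0,0,-52,-310,0,0,-52,-310,0,0,-52,-310,0,0,-52,-310,0,0,-52,-310,0,0,-52,-310,0,0]' 0.2; python3 st.py; python3 - <<'E'
from ov import *
snap("side","s7");snap("top","t7")
cv2.imwrite("pics/o9.png",np.hstack([crop("side","s7",[],(165,185),(35,45),4),crop("top","t7",[],(198,165),(35,45),4)]))
p0=(358.6,-271.5)
for n,p0,h in(("spice_a",(358.6,-271.5),52),):
    ms={c:getmask(n,c,p0,h) for c in("side","top")};ms={c:m for c,m in ms.items() if m is not None}
    if ms: print(list(ms),fit(n,p0,ms))
E
```

```text
clock: 22.52
tcp_pos: [411.0, 35.1, 219.6]
ee_rot: [1.188, 1.57, -0.289]
force: [1.4, -0.1, 0.9]
opening: 57.4
clock: 23.4
tcp_pos: [359.0, -272.9, 219.2]
ee_rot: [-2.741, 1.569, 2.063]
force: [0.2, 0.5, 0.3]
opening: 68.4
23.4 [ 359.  -272.9  219.2] jaw 0.092 F [0.2 0.5 0.3] open 68.4 q6 0.66 toolx [-0.001  0.001 -1.   ]
['side', 'top'] (array([ 359.28975329, -270.74059153]), np.float64(0.30159008502960205))
```

View pics/o9.png

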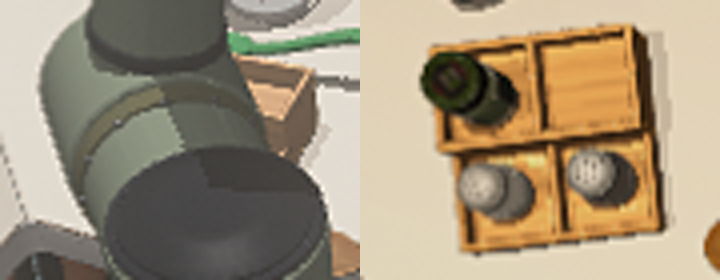

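Jar 1 stands upright in the rear-left pocket, and both shakers stay put. Picking jar 2.

```bash
python3 -m inch '[0,1,-50,0,0,1,-100,0,0,1,-125,0,0,1,-135,0,0,1,-135,0]'; python3 -m inch '[0,0,0,0,0,0,0,0,0,0,0,0,0,0,0,0,0,0,0,0]' 1 40; python3 st.py; python3 -m inch '[0,0,60,0,0,0,115,0,0,0,135,0,0,0,135,0]'; python3 st.py
```

```text
clock: 24.22
tcp_pos: [359.7, -271.7, 84.7]
ee_rot: [-2.438, 1.57, 2.369]
force: [-0.1, 0.2, -0.4]
opening: 68.5
clock: 24.85
tcp_pos: [360.3, -273.0, 85.8]
ee_rot: [0.831, 1.568, -0.647]
force: [0.3, -0.5, 6.7]
opening: 40.0
24.85 [ 360.3 -273.    85.8] jaw 0.093 F [ 0.3 -0.5  6.7] open 40.0 q6 0.67 toolx [ 0.002 -0.002 -1.   ]
clock: 25.35
tcp_pos: [360.2, -273.1, 221.4]
ee_rot: [0.65, 1.566, -0.828]
force: [-0.1, 0.0, -1.1]
opening: 40.0
25.35 [ 360.2 -273.1  221.4] jaw 0.093 F [-0.1  0.  -1.1] open 40.0 q6 0.67 toolx [ 0.003 -0.003 -1.   ]
```

```bash
python3 -m inch '[91,506,0,0,91,506,0,0,91,506,0,0,91,506,0,0,91,506,0,0,91,506,0,0,91,506,0,0,91,506,0,0,91,506,0,0,91,506,0,0]'; python3 -m inch '[0,0,0,0,0,0,0,0]'; python3 st.py
```

```text
clock: 26.6
tcp_pos: [449.4, 233.9, 218.0]
ee_rot: [-1.149, 1.568, -2.625]
force: [0.1, -0.8, -1.2]
opening: 39.7
clock: 26.85
tcp_pos: [450.3, 232.3, 219.5]
ee_rot: [-0.963, 1.57, -2.443]
force: [0.1, 0.9, -1.1]
opening: 39.9
26.85 [450.3 232.3 219.5] jaw 0.091 F [ 0.1  0.9 -1.1] open 39.9 q6 1.81 toolx [-0. -0. -1.]
```

```bash
python3 -m inch '[0,1,-35,0,0,1,-65,0,0,1,-80,0,0,1,-84,0,0,1,-84,0]'; python3 -m inch '[0,0,-3,0,0,0,-3,0,0,0,-3,0]'; python3 -m inch '[0,0,-2,0,0,0,-2,0,0,0,-2,0]';python3 st.py
```

```text
clock: 27.48
tcp_pos: [450.9, 234.7, 136.2]
ee_rot: [1.799, 1.57, 0.321]
force: [-0.2, -0.0, -0.7]
opening: 40.1
clock: 27.85
tcp_pos: [450.6, 234.9, 132.9]
ee_rot: [1.772, 1.57, 0.294]
force: [-0.2, -0.7, -1.1]
opening: 39.9
clock: 28.22
tcp_pos: [450.7, 234.9, 130.9]
ee_rot: [1.965, 1.57, 0.487]
force: [-0.6, 1.0, 3.0]
opening: 40.0
28.23 [450.7 234.9 130.9] jaw 0.093 F [-0.6  1.   3. ] open 40.0 q6 1.81 toolx [ 0.001  0.    -1.   ]
```

Contact on the floor; release, lift, clear away and look.

```bash
python3 -m inch '[0,0,0,0,0,0,0,0,0,0,0,0,0,0,30,0,0,0,80,0,0,-40,120,0,0,-100,120,0,0,-160,120,0,0,-220,120,0,0,-220,120,0]' 0.33; python3 -m inch '[0,-60,0,0,0,-120,0,0,0,-120,0,0,0,-120,0,0]'; python3 st.py; python3 - <<'E'
from ov import *
snap("side","s8");snap("top","t8")
cv2.imwrite("pics/o10.png",np.vstack([np.hstack([crop("side","s8",[],(165,185),(35,45),4),crop("top","t8",[],(198,165),(35,45),4)]),np.hstack([crop("side","s8",[],(205,365),(35,45),4),crop("top","t8",[],(198,365),(35,45),4)])]))
for n,p0,h in(("wide_jar",(452.5,-226.5),50),("short_tin",(443.5,-330.5),36)):
    ms={c:getmask(n,c,p0,h) for c in("side","top")};ms={c:m for c,m in ms.items() if m is not None}
    if ms: print(n,list(ms),fit(n,p0,ms))
E
```

```text
clock: 29.48
tcp_pos: [450.5, 11.2, 250.7]
ee_rot: [0.392, 1.57, -1.093]
force: [0.3, 0.4, -0.4]
opening: 57.2
clock: 29.98
tcp_pos: [450.2, -104.2, 250.3]
ee_rot: [-2.691, 1.57, 2.115]
force: [0.8, -0.2, -0.9]
opening: 57.0
29.98 [ 450.2 -104.2  250.3] jaw 0.093 F [ 0.8 -0.2 -0.9] open 57.0 q6 1.09 toolx [-0.001  0.001 -1.   ]
wide_jar ['side'] (array([ 450.4389897, -227.0509156]), np.float64(0.07751935720443726))
short_tin ['top'] (array([ 444.26808721, -329.00170121]), np.float64(0.08716917037963867))
```

View pics/o10.png

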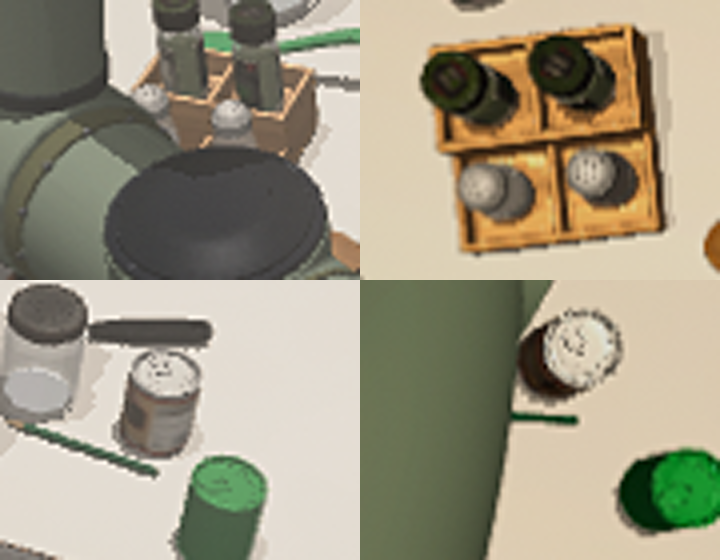

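All four stand upright in their pockets, and the wide jar and tin are unmoved.

```bash
python3 -c "
from workcell import arm
print(arm.job_done())"
```

```text
the job is handed in; nothing more can be done
None
```

All four seasonings are in the rack: both shakers in the low front pockets, placed first, and both spice jars in the raised rear pockets. I lowered each one until I felt the pocket floor (about 3–14 N), then let go. The job took about 30 s of the 128 s and is handed in.

**Last checks:**
- **Rack:** the final top and side pictures show all four upright, one to a pocket, with the gripper clear. The arm hid part of the front pockets in the side view, but the top view shows them fully.
- **Items left alone:** the wide jar and tin are within about 2 mm of where they first measured, which is within measurement error. Each was measured in only one camera this time.

**What disagreed along the way:**
- **Shaker positions:** the two cameras differed by 3–6 mm, because the clear bodies showed up poorly. I settled on values by eye, and the grips closed at the expected 42 mm.
- **Rack position:** the automatic side-view fit of the rack was poor because the arm was in the way, so I used the top-view fit. A side-view overlay later agreed with it.

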